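# Sort the stray samples, then hold the inspection mirror on their tray marker

### The arm

A 6-joint arm with a two-finger parallel gripper is mounted at the origin on a cart in front of the work surface, level with it; the furniture and walls round the work are solid. World frame = base frame: x ahead of the robot, y to its left, z up, the work surface at z = 0. Lengths are in m, angles in rad, forces in N, time in s.
With the tool pointing down it reaches from about 0.2 to 0.875 m from the base axis. Payload 3.4 kg.
Tool frame: the origin (TCP) lies at the very end of the fingers, on their centre line; the grasp point (between the pads) lies 19 mm behind it; z points along the fingers, y is the direction in which the jaws open and shut (so a half turn about z gives the same grasp; the last joint's range is limited). The gripper opens to 94 mm and grips with 3 to 60 N. Pads are 16 mm wide; open, the fingers measure 119 mm over their backs; the gripper's body (75 mm by 177 mm) begins 78 mm behind the grasp point.
Start: joints at [-1.468, 0.276, 1.505, -0, 1.361, -0.121], TCP at [0.128, -0.561, 0.205] pointing down, gripper open.
Joint ranges: [-2.89, 2.89], [-0.75, 2.08], [0.22, 2.7], [-1.18, 4.32], [0.11, 2.71], [-2.7, 2.7]. Speed limits (rad/s): [2.57, 2.57, 3.14, 3.14, 3.14, 3.14].

### API

Orientations are given as a rotation vector (axis times angle).
In Python, from plant import ctrl, camera, hand_in gives the robot as it stands.
- The arm moves only by the tool carry_out, never from a script. Its argument "moves" is text: rows parted by semicolons, each of 5 numbers parted by spaces: the shift along the tool's x, y, z in mm, then the turn about the tool's z in degrees, then the gripper's target within -1 to 1 (shut at 1, half-way at 0, fully open at -1). In form: x y z twist hand; .... A call has 1 to 20 rows; each row shifts and turns the commanded pose from where the row before left it, along the tool's axes as they then stand; what a row does not reach is not made up. A row lasts 1/12 s, in which the tool goes at most 41.7 mm and 7.16 degrees, less where a joint would pass 70% of its speed; a pose out of reach is approached as far as the arm can. A call is refused whole if a number of a shift passes 41.7 or a number of a turn 7.16, either way. A call with a gripper value outside its range is refused whole. The fingers move at their own pace and stop on an object; "squeeze" is the grip in N (left out, the last holds). Time passes only in rows, so rows that do not move let the fingers close. It gives the time, the measured TCP pose, the force and the opening at its end, in the units of the state.
- ctrl.state(): the state, without advancing time (a new reading comes with each control period).
- camera(name): name is "scene" or "top" or "wrist"; returns a dict with "img" (480x640x3 uint8, red, green, blue), "fx", "fy", "cx", "cy" (pixels), "k1" (the pictures are not rectified: a ray, as slopes to the right and down, at radius r is drawn at 1 + k1 r^2 times it, then the intrinsics apply), "R" (3x3) and "t" (3): a world point X has camera coordinates R X + t. Camera axes: x right, y down, z forward; pixel columns grow to the right and rows downward; lengths in m; the calibration is good to about 2 mm. A picture is of the moment at which its call begins. There is no depth.
- hand_in(): hands the job in, once; it reports no verdict.
The state is a dict: "time": time; "joint_positions": joint angles; "joint_velocities": joint speeds; "joint_torque": joint torques, N m; "position": TCP position; "tcp_rot": TCP orientation; "ft_force": force on the tool from outside, world axes, zero at the start; "ft_torque": the same for the moment, N m; "opening": finger opening in m.
Only numpy, scipy, OpenCV 4.12 (cv2) and the standard library are available. Lean on these libraries where they do the work, as an engineer would, in place of code of your own. Each camera call takes 0.05 s, during which the arm holds its last target. There are 200 camera calls.

### The job

Sort the three strays standing in front of the balance, near the bench edge, between the camera stand and the trays: the two capped vials there go into the tray that carries the upright round marker disc, and the brass weight goes into the plain tray. Then turn the swivelling mirror by the grip on top of it until the little bench camera, which looks straight at the mirror, sees the marker disc reflected near the middle of its view, and finish still gripping the mirror at that angle, because its spring turns it back when let go. Leave the other things on the bench where they are.

Things in the scene. Friction and masses are not known exactly. Their poses are not given: they have to be found in the camera images.
- stand: fixed inspection stand, a rail 165 x 56 x 10 mm, 120 mm of it on the camera's side of the mirror axis. Origin: on the mirror's upright turning axis, at the worktop; z up. The small grey box camera with a dark lens (40 x 36 x 36 mm, top 88 mm up) stands at its own x = -88 mm and looks along the stand's own +x, level, 70 mm above the worktop, straight at the mirror axis
- lens (a point): front of the camera's lens, 55 mm from the mirror axis on the stand's own -x side, 70 mm above the worktop
- mirror (a joint): angle of the swivelling mirror, rad, 0 to 1.3, starts at 0, grows anticlockwise seen from above. The mirror's normal points 0.35 + value anticlockwise of the direction from the axis to the camera, so the reflected view leaves 0.70 + 2 x value anticlockwise of that direction. A weak spring (0.006 N m at 0, plus 0.04 N m per rad) turns it back to 0 when let go
- mirror_grip (a point): where to grip the mirror: a ribbed upright flat tab over its upright turning axis, 10 mm thick (along its own x, the line of the mirror's normal: close the fingers along it), 30 mm wide, top 160 mm above the worktop, free from 100 mm up; this point is on the axis, 142 mm up. The glass below is 56 mm wide, 40 to 100 mm above the worktop, on the axis
- sight (a point): the camera's line of sight after the mirror: starts on the mirror axis 70 mm above the worktop, its own x axis points level along the reflected view, z up. It turns with the mirror, twice as fast
- marker (a point): centre of the upright round marker disc (36 mm across, 4 thick, white with a dark ring on both faces) on a thin post at the far end of the marked tray, 70 mm above the worktop, 70 mm from the tray's centre along the tray's own +x
- marked_tray: fixed white open tray with the marker disc, outside 110 (x) x 100 (y) x 20 mm high, walls and floor 4 mm; origin at the centre of its underside. For the vials
- plain_tray: fixed white open tray without a marker, same size: 110 (x) x 100 (y) x 20 mm high, walls and floor 4 mm; origin at the centre of its underside. For the brass weight
- vial_1_mid (a point): centre of a glass sample vial with a screw cap, upright, 21 mm across, 45 high, about 22 g
- vial_2_mid (a point): centre of a second such vial, 21 mm across, 45 high
- weight_mid (a point): centre of a brass weight with a knob on top, upright, body 25 mm across and 32 high, 41 high with the knob, about 100 g
- lid: bystander, leave it: round open screw lid, 71 across, height 35 mm; origin at the centre of its underside
- forceps: bystander, leave it: steel forceps, 131 long, lying flat, thickness 7 mm; origin at the centre of its underside
- stirrer: bystander, leave it: small white stir bar lying among the vials and the weight, length 23, thickness 8 mm; origin at the centre of its underside

How it is judged:
By the outcome, as a careful person would: the job done as asked, in the order asked, and still so for the second after the job is handed in, while the arm keeps its last pose, push and grip.
It also fails if it takes over 72 s, if anything falls off the work surface, if the arm or the gripper's body presses on something with over 40 N, if the wrist force passes 120 N, or if a joint passes its speed limit or range.

## Working session

There is one attempt and no reset: what is moved stays moved. The work goes in short steps, Python scripts to look and compute and a tool call to move; the robot and the scene stay as the last step left them, time stands still between calls to the robot, and variables do not carry over. Pictures are saved under pics/ and viewed, about 8 in all and at most 12, crops included, and the job is handed in when it is done.

Besides the shell and the picture viewer there is one more tool, called after ">>>" as name(argument=value, ...) on one line, values as JSON. carry_out: Moves the arm, as the interface text tells. Its arguments: {"type":"object","properties":{"moves":{"type":"string"},"squeeze":{"type":"number"}},"required":["moves"]}

```bash
ls; mkdir -p pics
python3 - <<'E'
from plant import ctrl,camera
import cv2,numpy as np
for n in("scene","top"):
    c=camera(n); cv2.imwrite(f"pics/{n}0.png",c["img"][:,:,::-1]); print(n,c["fx"],c["fy"],c["cx"],c["cy"],c["k1"]); print(np.round(c["R"],3).tolist(),np.round(c["t"],3))
s=ctrl.state(); print(s["time"],s["position"],s["tcp_rot"],s["opening"])
E
```

```text
pics
scene 545.2496013765765 545.2496013765765 313.2304678250066 236.9472819307124 -0.06785312906450365
[[-0.55, -0.835, -0.022], [-0.495, 0.347, -0.797], [0.673, -0.427, -0.604]] [0.429 0.357 0.794]
top 475.5154848945507 475.5154848945507 315.5011804707374 245.32412995025126 -0.1269472479714798
[[-0.014, -1.0, 0.014], [-0.997, 0.013, -0.081], [0.081, -0.015, -0.997]] [0.109 0.613 1.151]
0.1 [ 0.1275448  -0.56015309  0.20470791] [-3.12032078e+00 -3.50630226e-01  8.17689362e-06] 0.09424703908881957
```

View pics/top0.png

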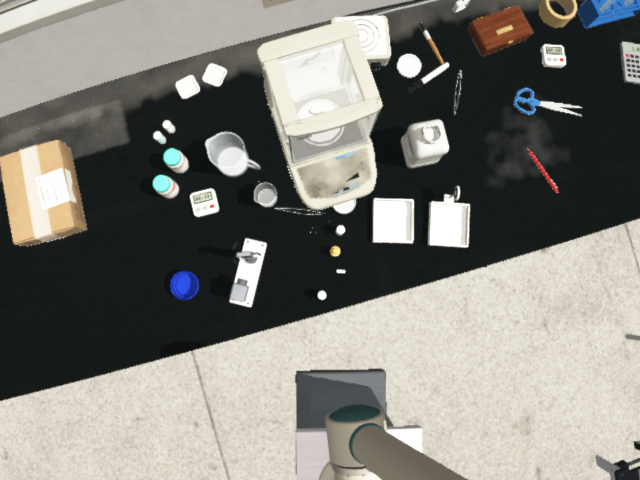

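View pics/scene0.png

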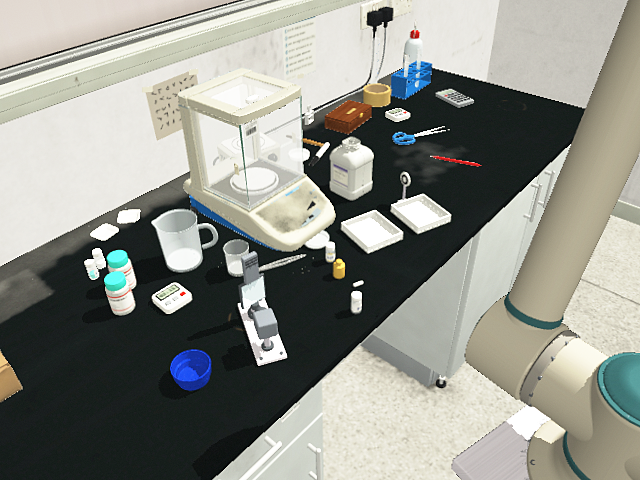

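Top: camera stand around (250,270), vials at about (340,230) and (322,295), weight at (335,252), stir bar (341,271), plain tray (393,221), marked tray (449,224) with the disc at (456,192). I'll enlarge this area.

```bash
cat > h.py <<'E'
from plant import ctrl,camera
import cv2,numpy as np
from scipy.spatial.transform import Rotation as Ro
def ray(c,u,v):
    K=np.array([[c["fx"],0,c["cx"]],[0,c["fy"],c["cy"]],[0,0,1.]])
    p=cv2.undistortPoints(np.array([[[u,v]]],float),K,np.array([c["k1"],0,0,0.]))[0,0]
    R=np.array(c["R"]);return -R.T@c["t"],R.T@np.array([p[0],p[1],1])
def at(c,u,v,z):
    o,d=ray(c,u,v);return o+d*(z-o[2])/d[2]
def tri(a,b):
    A=np.zeros((3,3));y=np.zeros(3)
    for o,d in(a,b):
        d=d/np.linalg.norm(d);P=np.eye(3)-np.outer(d,d);A+=P;y+=P@o
    return np.linalg.solve(A,y)
def proj(c,X):
    K=np.array([[c["fx"],0,c["cx"]],[0,c["fy"],c["cy"]],[0,0,1.]])
    return cv2.projectPoints(np.array([X],float),cv2.Rodrigues(np.array(c["R"]))[0],np.array(c["t"],float),K,np.array([c["k1"],0,0,0.]))[0][0,0]
E
python3 - <<'E'
from h import *
c=camera("top");i=c["img"][175:325,220:480,::-1]
cv2.imwrite("pics/top1.png",cv2.resize(i,None,fx=3,fy=3,interpolation=cv2.INTER_CUBIC))
c=camera("scene");i=c["img"][160:360,230:460,::-1]
cv2.imwrite("pics/scene1.png",cv2.resize(i,None,fx=3,fy=3,interpolation=cv2.INTER_CUBIC))
E
```

```text
(no output)
```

View pics/top1.png

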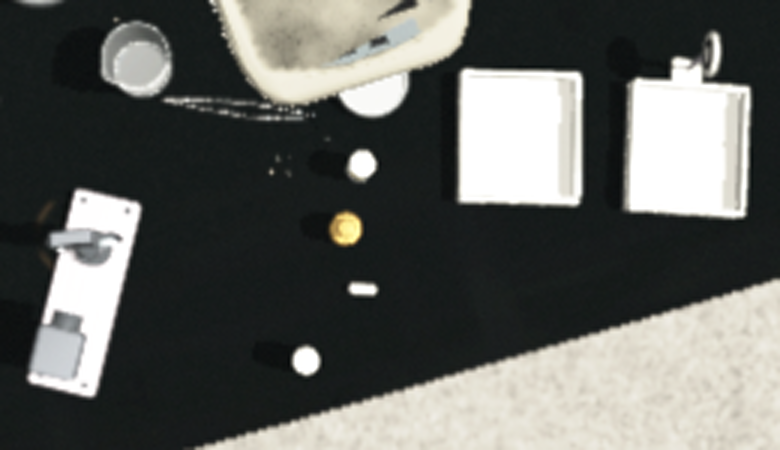

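View pics/scene1.png

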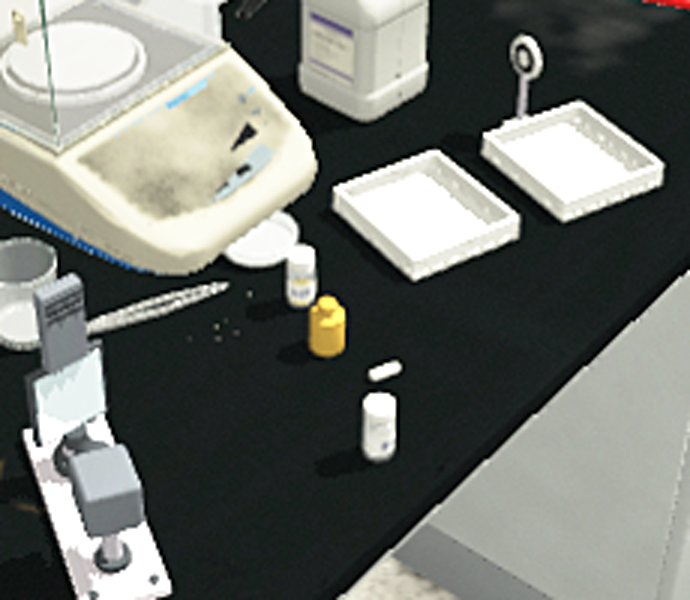

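Run:
```python
from h import *
T=camera("top");S=camera("scene")
t=lambda x,y:(220+(x-1)/3,175+(y-1)/3)
s=lambda x,y:(230+(x-1)/3,160+(y-1)/3)
np.set_printoptions(precision=4,suppress=True)
for n,a,b,z in[("vA",(362,164),(301,252),.045),("W",(346,228),(328,303),.041),("vB",(306,360),(380,400),.045),("marker",(712,53),(526,57),.07),("tab",(72,239),(58,284),.16),("stir",(363,289),(385,370),.008)]:
    print(n,at(T,*t(*a),z)[:2],at(S,*s(*b),z)[:2],tri(ray(T,*t(*a)),ray(S,*s(*b))))
for n,cs,z in[("plain",[(460,69),(581,72),(580,206),(459,203)],.02),("marked",[(630,78),(750,87),(746,217),(624,211)],.02),("rail",[(77,189),(141,203),(96,397),(29,382)],.01)]:
    P=np.array([at(T,*t(*q),z)[:2] for q in cs]);print(n,P.tolist(),P.mean(0),np.linalg.norm(np.diff(P,axis=0),axis=1))
    e=P[0]+P[1]-P[2]-P[3];print("  axis yaw",np.degrees(np.arctan2(e[1],e[0])))
R=Ro.from_rotvec(ctrl.state()["tcp_rot"]).as_matrix();print(R)
```

```text
vA [0.6507 0.0401] [0.6489 0.0414] [0.6509 0.04   0.0431]
W [0.599  0.0539] [0.5945 0.0562] [0.5991 0.0533 0.0366]
vB [0.4928 0.0881] [0.4912 0.0885] [0.4926 0.0878 0.0436]
marker [ 0.7354 -0.2454] [ 0.7312 -0.242 ] [ 0.7362 -0.2468  0.0659]
tab [0.5853 0.2601] [0.5851 0.2623] [0.5859 0.261  0.1588]
stir [0.5502 0.0387] [0.5447 0.0428] [0.5503 0.0383 0.0015]
plain [[0.7326366295825902, -0.04535610055576339], [0.7293042641101822, -0.1478222354856306], [0.6161659982002757, -0.1431396677989253], [0.6199810653421076, -0.04161371920275647]] [ 0.6745 -0.0945] [0.1025 0.1132 0.1016]
  axis yaw -2.136861725522473
marked [[0.7239203062852735, -0.18958493370943744], [0.7156734669190211, -0.29340521582476664], [0.6050522644064854, -0.28496162740126196], [0.6114933120498993, -0.1803139516341317]] [ 0.664  -0.2371] [0.1041 0.1109 0.1048]
  axis yaw -4.540920632249485
rail [[0.6367780871679055, 0.27635542698822485], [0.6243207041754026, 0.22283745234114527], [0.46371764658365405, 0.26135053925710555], [0.4766508499488293, 0.3169904231185278]] [0.5504 0.2694] [0.0549 0.1652 0.0571]
  axis yaw -13.862179584823886
[[ 0.9751  0.2219 -0.0001]
 [ 0.2219 -0.9751  0.0006]
 [ 0.0001 -0.0006 -1.    ]]
```

Estimates are consistent between both cameras: vials at (0.651, 0.040) and (0.493, 0.088), weight at (0.599, 0.054). The mirror axis is at (0.586, 0.2605) and the marker at (0.735, -0.245). Next I square the tool to the world axes and go over the near vial.

>>> carry_out(moves="0 0 0 6.4 -0.1;0 0 0 6.4 -0.1;20 -36 0 0 -0.1;20 -36 0 0 -0.1;20 -36 0 0 -0.1;20 -36 0 0 -0.1;20 -36 0 0 -0.1;20 -36 0 0 -0.1;20 -36 0 0 -0.1;20 -36 0 0 -0.1;20 -36 0 0 -0.1;20 -36 0 0 -0.1;20 -36 0 0 -0.1;20 -36 0 0 -0.1;20 -36 0 0 -0.1;20 -36 0 0 -0.1;20 -36 0 0 -0.1;20 -36 0 0 -0.1;20 -36 0 0 -0.1;20 -36 0 0 -0.1", squeeze=10)

```text
time: 1.97
position: [0.4879, 0.0897, 0.2056]
tcp_rot: [3.141, 0.002, 0.001]
ft_force: [-0.0, -0.3, 0.6]
opening: 0.0517
```

```bash
cat > look.py <<'E'
from h import *
import sys
c=camera("wrist");cv2.imwrite(f"pics/{sys.argv[1]}.png",c["img"][:,:,::-1])
np.savez(f"pics/{sys.argv[1]}.npz",**{k:v for k,v in c.items() if k!="img"})
s=ctrl.state();print(s["time"],s["position"],Ro.from_rotvec(s["tcp_rot"]).as_matrix().round(3).tolist(),s["opening"])
E
python3 look.py w1; python3 -c "
from h import *
c=dict(np.load('pics/w1.npz'))
for X in [(.651,.04,.045),(.599,.054,.041),(.4927,.088,.045)]: print(proj(c,X))"
```

```text
2.0167 [0.49214213 0.0963019  0.20547305] [[1.0, 0.004, 0.005], [0.004, -1.0, 0.007], [0.005, -0.007, -1.0]] 0.051586293680609734
[374.96106906  51.05158154]
[356.86843599 114.5252572 ]
[320.41409404 226.7372613 ]
```

View pics/w1.png

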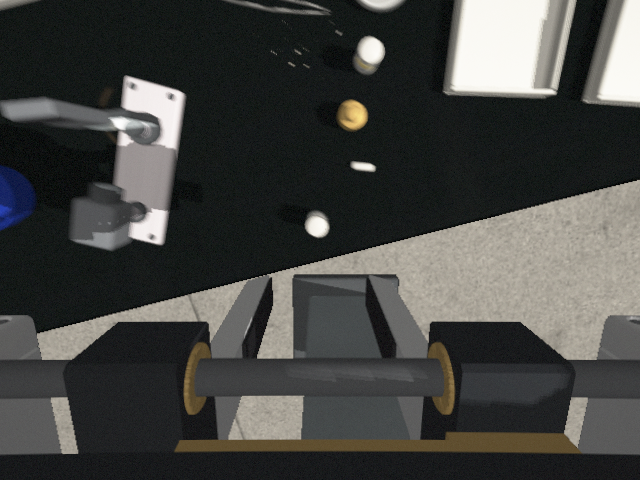

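The wrist picture shows the near vial's cap at about (317,222), the far vial at (370,48) and the weight's knob at (352,113), each within about 5 px of the prediction. The arm was still settling, so I re-measure now by blob.

```bash
cat > blob.py <<'E'
from h import *
def run():
    c=camera("wrist");s=ctrl.state();hsv=cv2.cvtColor(c["img"],cv2.COLOR_RGB2HSV);P=s["position"]
    print(s["time"],P,"fx",c["fx"])
    for n,X in [("vA",(.651,.04,.045)),("W",(.599,.054,.041)),("vB",(.4927,.088,.045))]:
        u,v=proj(c,X); 
        if not(12<u<628 and 12<v<468): continue
        m=(hsv[...,2]>110).astype(np.uint8);M=np.zeros_like(m);cv2.circle(M,(int(u),int(v)),28,1,-1);m&=M
        k,l,st,ce=cv2.connectedComponentsWithStats(m)
        i=1+np.argmax(st[1:,4]);x,y,w,h,a=st[i]
        print(n,"pred",(u,v),"box",(x,y,w,h),"cent",ce[i],"cap-> ",at(c,x+w/2-.5,y+w/2-.5,X[2])[:2], "cent->",at(c,*ce[i],X[2]/2)[:2])
run()
E
python3 blob.py
```

```text
2.0667 [0.48991582 0.09243926 0.20520593] fx 344.25470618043687
vA pred (np.float64(384.1011800706156), np.float64(57.60478771051328)) box (np.int32(367), np.int32(45), np.int32(28), np.int32(35)) cent [381.13174603  61.25238095] cap->  [0.65029193 0.04315934] cent-> [0.6536434  0.03901139]
W pred (np.float64(365.4573419122746), np.float64(120.36637388566263)) box (np.int32(351), np.int32(108), np.int32(26), np.int32(28)) cent [363.58523726 121.45518453] cap->  [0.59887957 0.05583556] cent-> [0.60005706 0.05338527]
vB pred (np.float64(328.1899649273846), np.float64(231.66582861218032)) box (np.int32(317), np.int32(218), np.int32(21), np.int32(25)) cent [326.88135593 230.22033898] cap->  [0.49646101 0.08923817] cent-> [0.48956515 0.08895984]
```

>>> carry_out(moves="5 0 20 0 -0.1;0 0 35 0 -0.1;0 0 35 0 -0.1;0 0 35 0 -0.1;0 0 30 0 -0.1;0 0 15 0 -0.1;0 0 10 0 -0.1;0 0 8 0 -0.1;0 0 0 0 -0.1;0 0 0 0 -0.1;0 0 0 0 -0.1")

```text
time: 2.98
position: [0.4931, 0.0872, 0.0183]
tcp_rot: [3.141, 0.0, 0.003]
ft_force: [-0.2, -0.6, 0.9]
opening: 0.0517
```

>>> carry_out(moves="0 0 4 0 -0.1;0 0 0 0 1;0 0 0 0 1;0 0 0 0 1;0 0 0 0 1;0 0 0 0 1;0 0 0 0 1;0 0 0 0 1;0 0 -15 0 1;0 0 -30 0 1;0 0 -35 0 1;0 0 -25 0 1;0 0 -5 0 1;0 0 0 0 1", squeeze=10)

```text
time: 4.15
position: [0.4938, 0.0875, 0.1252]
tcp_rot: [-3.142, -0.001, -0.007]
ft_force: [-0.5, -0.5, 0.4]
opening: 0.021
```

>>> carry_out(moves="8 15 0 0 1;15 32 0 0 1;15 32 0 0 1;15 32 0 0 1;15 32 0 0 1;15 32 0 0 1;15 32 0 0 1;15 32 0 0 1;15 32 0 0 1;15 32 0 0 1;8 20 0 0 1;0 0 0 0 1;0 0 0 0 1;0 0 20 0 1;0 0 25 0 1;0 0 25 0 1;0 0 15 0 1;0 0 10 0 1;0 0 0 0 1;0 0 0 0 1")

```text
time: 5.82
position: [0.643, -0.2343, 0.0281]
tcp_rot: [-3.141, -0.002, 0.002]
ft_force: [0.1, -0.5, 0.5]
opening: 0.0205
```

>>> carry_out(moves="0 0 4 0 1;0 0 4 0 1;0 0 0 0 1;0 0 0 0 0.2;0 0 0 0 0.2;0 0 0 0 0.2;0 0 -10 0 0.2;0 0 -30 0 0.2;0 0 -35 0 0.2;0 0 -30 0 -0.1;0 0 0 0 -0.1;0 0 0 0 -0.1")

```text
time: 6.82
position: [0.645, -0.2363, 0.1289]
tcp_rot: [3.139, 0.001, 0.009]
ft_force: [0.0, -0.3, -0.2]
opening: 0.0514
```

>>> carry_out(moves="6 -13 0 0 -0.1;0 -33 0 0 -0.1;0 -33 0 0 -0.1;0 -33 0 0 -0.1;0 -33 0 0 -0.1;0 -33 0 0 -0.1;0 -33 0 0 -0.1;0 -33 0 0 -0.1;0 -33 0 0 -0.1;0 0 0 0 -0.1;0 0 0 0 -0.1;0 0 0 0 -0.1")

```text
time: 7.82
position: [0.6485, 0.0419, 0.124]
tcp_rot: [3.141, 0.002, -0.004]
ft_force: [-0.0, -0.7, 0.9]
opening: 0.0516
```

```bash
python3 look.py w2; python3 blob.py
python3 - <<'E'
from h import *
c=camera("scene");w=cv2.imread("pics/w2.png")
i=c["img"][130:370,210:530,::-1]
cv2.imwrite("pics/c2.png",np.hstack([cv2.resize(w,(400,300)),cv2.resize(i,(400,300))]))
E
```

```text
7.8667 [0.64877238 0.04111892 0.12428452] [[1.0, 0.0, -0.002], [0.0, -1.0, -0.001], [-0.002, 0.001, -1.0]] 0.05172996751725893
7.9167 [0.64901754 0.04060346 0.12458011] fx 344.25470618043687
vA pred (np.float64(320.11594483352076), np.float64(250.1746783431419)) box (np.int32(306), np.int32(230), np.int32(26), np.int32(33)) cent [318.77795276 247.33543307] cap->  [0.65716702 0.04125713] cent-> [0.64732105 0.04105365]
W pred (np.float64(303.1478428415924), np.float64(309.46262239226496)) box (np.int32(290), np.int32(284), np.int32(28), np.int32(34)) cent [304.52839117 302.27129338] cap->  [0.60964218 0.05359047] cent-> [0.59633113 0.05371666]
vB pred (np.float64(266.05337950693314), np.float64(421.7607825834577)) box (np.int32(243), np.int32(426), np.int32(43), np.int32(14)) cent [268.00835655 434.5097493 ] cap->  [0.4657335  0.09082232] cent-> [0.45809534 0.09070788]
```

View pics/c2.png

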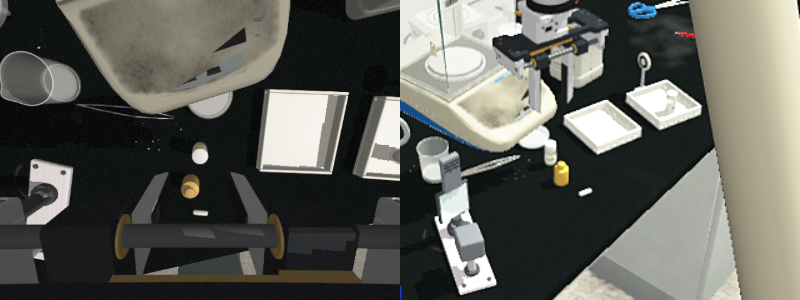

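The first vial stands in the marked tray. The far vial is where expected, with room to the balance, so I go down on it.

>>> carry_out(moves="1.5 0 20 0 -0.1;0 0 30 0 -0.1;0 0 25 0 -0.1;0 0 15 0 -0.1;0 0 10 0 -0.1;0 0 8 0 -0.1;0 0 0 0 -0.1;0 0 0 0 -0.1")

```text
time: 8.63
position: [0.6513, 0.041, 0.0178]
tcp_rot: [3.141, -0.001, 0.001]
ft_force: [0.1, -0.4, 0.5]
opening: 0.0514
```

>>> carry_out(moves="0 0 3 0 -0.1;0 0 0 0 1;0 0 0 0 1;0 0 0 0 1;0 0 0 0 1;0 0 0 0 1;0 0 0 0 1;0 0 0 0 1;0 0 -15 0 1;0 0 -30 0 1;0 0 -35 0 1;0 0 -25 0 1;0 0 -5 0 1;0 0 0 0 1")

```text
time: 9.8
position: [0.6523, 0.0415, 0.1266]
tcp_rot: [3.141, 0.001, 0.007]
ft_force: [-0.1, -0.5, -1.5]
opening: 0.0208
```

>>> carry_out(moves="2 15 0 0 1;4 33 0 0 1;4 33 0 0 1;4 33 0 0 1;4 33 0 0 1;4 33 0 0 1;4 33 0 0 1;4 33 0 0 1;4 33 0 0 1;0 0 0 0 1;0 0 0 0 1;0 0 20 0 1;0 0 25 0 1;0 0 25 0 1;0 0 15 0 1;0 0 10 0 1;0 0 0 0 1;0 0 0 0 1;0 0 0 0 1")

```text
time: 11.38
position: [0.6857, -0.2374, 0.0304]
tcp_rot: [3.141, 0.001, 0.002]
ft_force: [-0.2, -0.1, 0.2]
opening: 0.0204
```

>>> carry_out(moves="0 0 5 0 1;0 0 5 0 1;0 0 0 0 1;0 0 0 0 1;0 0 0 0 0.2;0 0 0 0 0.2;0 0 0 0 0.2;0 0 -10 0 0.2;0 0 -30 0 0.2;0 0 -35 0 0.2;0 0 -30 0 -0.1;0 0 0 0 -0.1")

```text
time: 12.38
position: [0.6893, -0.2393, 0.1334]
tcp_rot: [3.135, 0.001, 0.021]
ft_force: [1.4, -0.3, 0.9]
opening: 0.0477
```

>>> carry_out(moves="-8 -15 0 0 -0.1;-10 -34 0 0 -0.1;-10 -34 0 0 -0.1;-10 -34 0 0 -0.1;-10 -34 0 0 -0.1;-10 -34 0 0 -0.1;-10 -34 0 0 -0.1;-10 -34 0 0 -0.1;-8 -39 0 0 -0.1;0 0 0 0 -0.1;0 0 0 0 -0.1;0 0 20 0 -0.1;0 0 25 0 -0.1;0 0 25 0 -0.1;0 0 15 0 -0.1;0 0 10 0 -0.1;0 0 10 0 -0.1;0 0 0 0 -0.1;0 0 0 0 -0.1")

```text
time: 13.97
position: [0.5993, 0.0539, 0.0195]
tcp_rot: [3.141, -0.0, 0.0]
ft_force: [-0.1, 1.1, 0.0]
opening: 0.0514
```

>>> carry_out(moves="0 0 6 0 -0.1;0 0 5 0 -0.1;0 0 0 0 -0.1;0 0 0 0 1;0 0 0 0 1;0 0 0 0 1;0 0 0 0 1;0 0 0 0 1;0 0 0 0 1;0 0 0 0 1;0 0 -15 0 1;0 0 -30 0 1;0 0 -35 0 1;0 0 -25 0 1;0 0 -5 0 1;0 0 0 0 1", squeeze=25)

```text
time: 15.3
position: [0.6001, 0.0544, 0.1202]
tcp_rot: [3.141, 0.001, 0.007]
ft_force: [0.2, -1.0, -1.1]
opening: 0.0241
```

>>> carry_out(moves="7 15 0 0 1;13 30 0 0 1;13 30 0 0 1;13 30 0 0 1;13 30 0 0 1;6 14 0 0 1;0 0 0 0 1;0 0 0 0 1;0 0 20 0 1;0 0 25 0 1;0 0 25 0 1;0 0 15 0 1;0 0 10 0 1;0 0 0 0 1;0 0 0 0 1")

```text
time: 16.55
position: [0.6634, -0.0932, 0.0233]
tcp_rot: [-3.141, -0.002, 0.002]
ft_force: [0.9, 0.3, -0.3]
opening: 0.0242
```

>>> carry_out(moves="0 0 5 0 1;0 0 4 0 1;0 0 0 0 1;0 0 0 0 1;0 0 0 0 0.1;0 0 0 0 0.1;0 0 0 0 0.1;0 0 -10 0 0.1;0 0 -30 0 0.1;0 0 -35 0 0.1;0 0 -35 0 -0.1;0 0 -30 0 -0.1;0 0 -30 0 -0.1;0 0 -30 0 -0.1;0 0 0 0 -0.1;0 0 0 0 -0.1")

```text
time: 17.88
position: [0.6651, -0.0948, 0.2178]
tcp_rot: [3.14, 0.001, 0.009]
ft_force: [-0.1, 0.1, -1.3]
opening: 0.0516
```

```bash
python3 look.py w3
python3 - <<'E'
from h import *
c=camera("scene");w=cv2.imread("pics/w3.png")
i=c["img"][130:370,210:530,::-1]
cv2.imwrite("pics/c3.png",np.hstack([cv2.resize(w,(400,300)),cv2.resize(i,(400,300))]))
E
```

```text
17.9333 [ 0.66390386 -0.09449874  0.21548352] [[1.0, 0.0, 0.002], [0.0, -1.0, -0.0], [0.002, 0.0, -1.0]] 0.051743071806467957
```

View pics/c3.png

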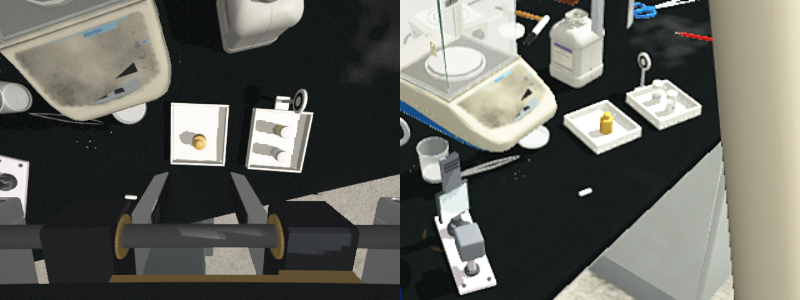

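The weight stands in the plain tray and both vials in the marked one; the stir bar looks undisturbed. In the wrist picture the disc is at about (480,160). I move next to the mirror and look at it from near.

Run:
```python
from h import *
c=dict(np.load('pics/w3.npz'))
print(at(c,480,160,.07), proj(c,(.7354,-.2454,.07)))
i=cv2.imread("pics/w3.png")[125:205,400:510]
cv2.imwrite("pics/c4.png",cv2.resize(i,None,fx=6,fy=6,interpolation=cv2.INTER_CUBIC))
```

```text
[ 0.73552064 -0.2431968   0.07      ] [482.40235719 160.12357354]
```

View pics/c4.png

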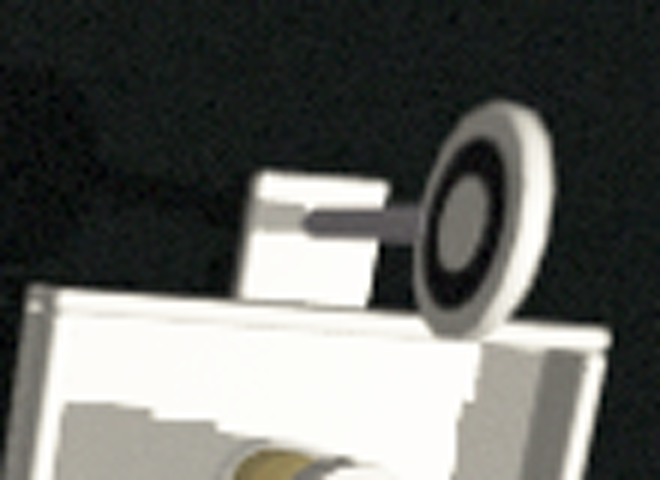

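>>> carry_out(moves="-8 -15 0 0 -0.1;-14 -31 0 0 -0.1;-14 -31 0 0 -0.1;-14 -31 0 0 -0.1;-14 -31 0 0 -0.1;-14 -31 0 0 -0.1;-14 -31 0 0 -0.1;-14 -31 0 0 -0.1;-14 -31 0 0 -0.1;-14 -31 0 0 -0.1;-14 -31 0 0 -0.1;-14 -30 0 0 -0.1;-2 0 0 0 -0.1;0 0 0 0 -0.1;0 0 0 0 -0.1;0 0 0 0 -0.1;0 0 0 0 -0.1")

```text
time: 19.4
position: [0.5, 0.2594, 0.214]
tcp_rot: [3.141, -0.002, -0.001]
ft_force: [0.2, 0.6, 1.3]
opening: 0.0516
```

```bash
python3 look.py w4; python3 -c "
from h import *
c=dict(np.load('pics/w4.npz'))
for X in [(.586,.2605,.16),(.586,.2605,.01),(.5006,.2815,.088)]: print(proj(c,X))"
```

```text
19.45 [0.50018594 0.25939123 0.21415074] [[1.0, -0.001, -0.0], [-0.001, -1.0, -0.0], [-0.0, 0.0, -1.0]] 0.05162713824982846
[316.69461179 135.64144989]
[317.56136711 143.89657153]
[294.46232071 238.64070669]
```

View pics/w4.png

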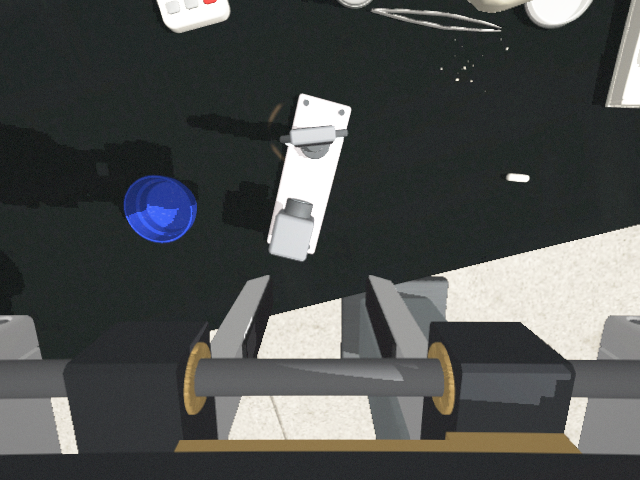

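In this view the tab is at (313,135), the camera box top at (292,233), and the rail corners at about (302,94), (351,107), (316,253), (268,242). I work out the axis, rail yaw and angle from these.

Run:
```python
from h import *
np.set_printoptions(precision=4,suppress=True)
c=dict(np.load('pics/w4.npz'))
print("tab",at(c,313,134.5,.16))
P=np.array([at(c,*q,.01)[:2] for q in[(302,94),(351,107),(316,253),(268,242)]])
f=P[:2].mean(0);b=P[2:].mean(0);d=(f-b)/np.linalg.norm(f-b);yaw=np.arctan2(d[1],d[0])
e=P[1]-P[2];e2=P[0]-P[1]
print("rail",P.tolist(),np.linalg.norm(f-b),np.degrees(yaw),np.degrees(np.arctan2(e[1],e[0])),np.degrees(np.arctan2(e2[1],e2[0]))-90,"axis",b+.12*d)
tl,tr=at(c,291,138,.16),at(c,335,130,.16);print("tab width yaw",np.degrees(np.arctan2(*(tl-tr)[[1,0]]))-90)
for ax in[(.586,.2605),(.586,.2625)]:
  for y in(-13.8,np.degrees(yaw)):
    for m in[(.7352,-.2445)]:
      a=np.degrees(np.arctan2(m[1]-ax[1],m[0]-ax[0]))-(180+y)
      a=np.radians(a%360);v=(a-.7)/2;print(ax,y,"value",v,np.degrees(v),"normal yaw0",y+np.degrees(.35),"final",y+np.degrees(.35+v))
```

```text
tab [0.5867 0.2629 0.16  ]
rail [[0.6350956376367671, 0.2763932298318716], [0.622555117284747, 0.22565783974950526], [0.46502176588613436, 0.26261929825403085], [0.47822219764074697, 0.3176479161454157]] 0.1619949040751509 -13.97009633391784 -13.204255580163494 -13.88380346092633 axis [0.5881 0.2612]
tab width yaw 9.696592615396526
(0.586, 0.2605) -13.8 value 0.6994624693422479 40.076247421109535 normal yaw0 6.2535228295788094 final 46.329770250688355
(0.586, 0.2605) -13.97009633391784 value 0.7009468398784665 40.161295588068434 normal yaw0 6.083426495660969 final 46.244722083729414
(0.586, 0.2625) -13.8 value 0.6989263490393153 40.04552999044022 normal yaw0 6.2535228295788094 final 46.29905282001904
(0.586, 0.2625) -13.97009633391784 value 0.7004107195755341 40.130578157399135 normal yaw0 6.083426495660969 final 46.2140046530601
```

>>> carry_out(moves="29 -0.5 0 0 -0.1;29 -0.5 0 0 -0.1;28 -0.5 0 0 -0.1;0 0 0 -6.87 -0.1;0 0 0 -6.87 -0.1;0 0 0 -6.87 -0.1;0 0 0 -6.87 -0.1;0 0 0 -6.87 -0.1;0 0 0 -6.87 -0.1;0 0 0 -6.87 -0.1;0 0 0 -6.87 -0.1;0 0 0 -6.87 -0.1;0 0 0 -6.87 -0.1;0 0 0 -6.87 -0.1;0 0 0 -6.87 -0.1;0 0 0 -6.87 -0.1;0 0 0 -6.87 -0.1;0 0 0 0 -0.1;0 0 0 0 -0.1")

```text
time: 21.03
position: [0.5862, 0.2611, 0.2143]
tcp_rot: [2.103, 2.334, -0.0]
ft_force: [-0.0, 0.5, 0.5]
opening: 0.0516
```

```bash
python3 -c "
from h import *
s=ctrl.state();R=Ro.from_rotvec(s['tcp_rot']).as_matrix();print(s['position'],np.degrees(np.arctan2(R[1,1],R[0,1])),R[:,2],s['joint_positions'])"
```

```text
[0.58623595 0.26111683 0.21429225] 5.943443320152726 [-7.42590006e-05 -1.87129930e-04 -9.99999980e-01] [ 3.10775370e-01  3.73048724e-01  1.33772725e+00 -1.56990370e-04
  1.43094461e+00  2.07064600e-01]
```

>>> carry_out(moves="0 0 20 0 -0.1;0 0 30 0 -0.1;0 0 25 0 -0.1;0 0 10 0 -0.1;0 0 6 0 -0.1;0 0 0 0 -0.1;0 0 0 0 -0.1;0 0 0 0 1;0 0 0 0 1;0 0 0 0 1;0 0 0 0 1;0 0 0 0 1;0 0 0 0 1;0 0 0 0 1;0 0 0 0 1;0 0 0 0 1;0 0 0 0 1", squeeze=25)

```text
time: 22.45
position: [0.5861, 0.2621, 0.1236]
tcp_rot: [2.098, 2.338, 0.001]
ft_force: [1.0, 0.1, 0.4]
opening: 0.0099
```

>>> carry_out(moves="0 0 0 -3 1;0 0 0 -5 1;0 0 0 -5 1;0 0 0 -5 1;0 0 0 -5 1;0 0 0 -5 1;0 0 0 -5 1;0 0 0 -4.3 1;0 0 0 -3 1;0 0 0 0 1;0 0 0 0 1;0 0 0 0 1;0 0 0 0 1;0 0 0 0 1;0 0 0 0 1")

```text
time: 23.7
position: [0.5869, 0.2624, 0.1236]
tcp_rot: [1.165, 2.916, 0.003]
ft_force: [5.3, 2.3, -1.8]
opening: 0.0097
```

Run:
```python
from h import *
s=ctrl.state();R=Ro.from_rotvec(s['tcp_rot']).as_matrix();print(s['time'],s['position'],np.degrees(np.arctan2(R[1,1],R[0,1])),s["ft_force"],s["ft_torque"],s["opening"])
c=camera("top");a=c["img"][165:315,200:480,::-1]
b=camera("scene")["img"][150:370,225:455,::-1]
cv2.imwrite("pics/f.png",np.hstack([cv2.resize(a,(400,300),interpolation=cv2.INTER_CUBIC),cv2.resize(b,(400,300),interpolation=cv2.INTER_CUBIC)]))
```

```text
23.7 [0.58685352 0.26242476 0.12356581] 46.45781152271033 [ 5.32012321  2.25775753 -1.83910341] [ 0.32359501 -0.80878039 -0.02505907] 0.00972559731291571
```

View pics/f.png

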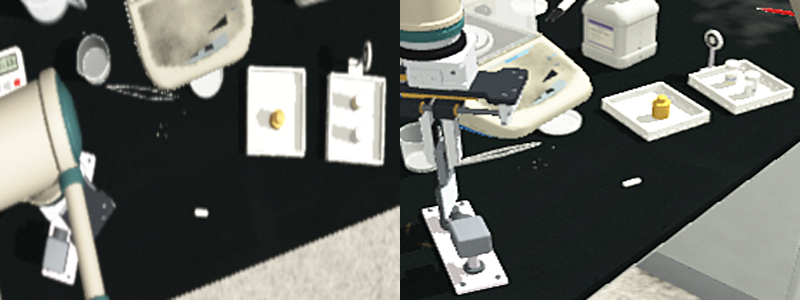

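The mirror is held at jaw yaw 46.46° against a wanted 46.25°. The torque about z (about 0.025 N m) roughly matches the spring. A small trim, then I hand in.

>>> carry_out(moves="0 0 0 0.2 1;0 0 0 0 1;0 0 0 0 1;0 0 0 0 1;0 0 0 0 1;0 0 0 0 1")

```text
time: 24.3
position: [0.5868, 0.2625, 0.1236]
tcp_rot: [1.17, 2.914, 0.003]
ft_force: [3.5, 1.9, -1.3]
opening: 0.0091
```

Run:
```python
from h import *
from plant import hand_in
s=ctrl.state();R=Ro.from_rotvec(s['tcp_rot']).as_matrix();print(s['time'],np.degrees(np.arctan2(R[1,1],R[0,1])),s["ft_force"],s["opening"])
print(hand_in())
```

```text
24.3 46.26010940757128 [ 3.54874811  1.87586761 -1.29737207] 0.009118447177271522
the job is handed in; nothing more can be done
None
```

The job is handed in at 24.3 s. Both vials stand upright in the marked tray and the brass weight stands in the plain tray. The gripper is still holding the mirror, turned about 0.70 rad (40.1°).

- **Sorting:** the last pictures show both vials and the weight standing in their trays. The stir bar, lid and forceps look undisturbed.
- **Mirror angle:** the jaws read 46.26° against a computed 46.25° for sighting the marker. The wrist torque (about 0.025 N m) is roughly the expected spring load of 0.034 N m.
- **Grip:** the opening reads 9.1 mm on the 10 mm tab. It was 9.9 mm when first gripped, so it has closed by 0.8 mm.
- **Not checked:** I had no view through the bench camera, so the reflection is inferred from geometry. The estimates of the mirror axis and marker agreed to about 2–3 mm. That puts the sight line within roughly 5 mm of the disc centre, assuming the pads lie flat on the tab.

No check failed.

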